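# Stand up the toppled bottle in its crate

### The arm

A 6-joint arm with a two-finger parallel gripper is mounted at the origin on a cart in front of the work surface, level with it; the furniture and walls round the work are solid. World frame = base frame: x ahead of the robot, y to its left, z up, the work surface at z = 0. Lengths are in m, angles in degrees, forces in N, time in s.
With the tool pointing down it reaches from about 0.25 to 0.775 m from the base axis. Payload 4 kg.
Tool frame: the origin (TCP) lies on the centre line of the jaws, within the pads' length; the fingertips stand 19 mm ahead of it and the grasp point (between the pads) is the TCP; z points along the fingers, y is the line along which they close (so a half turn about z gives the same grasp; the last joint's range is limited). The gripper opens to 94 mm and grips with 3 to 60 N. Pads are 16 mm wide; open, the fingers measure 119 mm over their backs; the gripper's body (75 mm by 177 mm) begins 78 mm behind the grasp point.
Start: joints at [-69.448, 4.996, 78.535, -0, 96.463, -5.907], TCP at [0.245, -0.492, 0.225] pointing down, gripper open.
Joint ranges: [-177.83, 177.83], [-43.37, 116.18], [15.69, 146.23], [-61.86, 241.86], [9.47, 152.12], [-147.06, 147.06]. Speed limits (degrees/s): [159.86, 159.86, 180, 180, 180, 180].

### API

Orientations are given as a 3x3 rotation matrix whose columns are the frame's x, y, z axes.
In Python, from rig import env, command_gripper, grab_frame, spotter, current_clock, current_joint_pos, current_qd, current_tau, current_ee_pos, current_eef_rot, current_ft_force, current_ft_torque, current_gripper_width, current_gripper_force gives the robot as it stands. Calls block until the motion is done:
- env.move_to(position, orientation): joint-space move of the TCP to a pose.
- env.move_linear(position, max_speed=0.15, rot=None): straight line of the TCP; rot=None keeps the orientation; max_speed is the mean speed in m/s.
- env.set_joints(angles): joint-space move.
- command_gripper(opening, newtons=None): finger opening in m; newtons is the grip in N (None keeps the last); returns when the fingers have stopped.
- env.wait(seconds).
- env.solve_ik(position, orientation): joint angles nearest the present ones, or None.
- grab_frame(name): name is "scene" or "top" or "wrist"; returns a dict with "pixels" (420x560x3 uint8, blue, green, red), "z_map" (420x560 float32, m along the optical axis (not along the pixel's ray), 0 where there is no reading), "fx", "fy", "cx", "cy" (pixels), "world_from_camera" (4x4, takes a point from camera to world coordinates). Camera axes: x right, y down, z forward; pixel columns grow to the right and rows downward; lengths in m; the calibration is good to about 2 mm. A picture is of the moment at which its call begins.
A pose or a line that the arm cannot do raises env.PlanningError and nothing moves.
- env.close_job(): hands the job in; it is judged then, once.
Trained networks look in the newest picture that a camera, given by its name, has taken for a name from the list of things; names that differ only in an ending like _2 or _b are one class to them, and where a whole thing is asked for, a point or a joint stands for the part that bears it (a point fixed in the world has none). Each returns a list of dicts, best first, with "p" (0 to 1); they miss things now and then, are a little off and sometimes report something else, mostly with a low value. They report only what shows in the picture. A call takes as long as a camera call.
- spotter.boxes_of(camera, query): "xyz" ([x, y, z] in m, in world coordinates, good to about 4 mm: the middle of the surface that is visible of it).
Readings, each from a call of its own:
- current_clock(): time.
- current_joint_pos(): joint angles.
- current_qd(): joint speeds.
- current_tau(): joint torques, N m.
- current_ee_pos(): TCP position.
- current_eef_rot(): TCP orientation.
- current_ft_force(): force on the tool from outside, world axes, zero at the start.
- current_ft_torque(): the same for the moment, N m.
- current_gripper_width(): finger opening in m.
- current_gripper_force(): force on a finger pad.
Only numpy, scipy, OpenCV 4.12 (cv2) and the standard library are available. Lean on these libraries where they do the work, as an engineer would, in place of code of your own. Each camera call takes 0.05 s, during which the arm holds its last target. There are 200 camera calls.

### The job

A glass water bottle has toppled over inside the two-bay wooden bottle crate and lies across the low cross rail. Tip it upright on its foot inside the crate, without lifting it out, and ease it down gently so that it never falls or drops onto its foot and is never squeezed hard; leave it standing freely in the bay where its foot is. Leave the things round the crate alone.

Things in the scene. Friction and masses are not known exactly. Their poses are not given: they have to be found in the camera images.
- crate: Brown slatted wooden crate, fixed, open top. Origin: centre of its underside; y along its length, x across, z up. Inside 255 (y) x 100 (x) mm, walls and floor 10 mm thick, rim 120 mm above the worktop. A low cross rail (12 mm thick, top 48 mm above the worktop) parts a 110 mm bay at +y from a 133 mm bay at -y.
- bay (a point): Centre of the floor of the crate's +y bay (crate frame 0, 72.5, 10 mm), where the toppled bottle's foot is and where it must stand. As the bottle is tipped, the raised edge of its foot rubs down the +y end wall and the lower edge slides a little on the floor; it can wedge there, and is past its balance below about 0.37 rad of lean.
- bottle: Closed green glass bottle, stopper fixed, 204 mm long, 0.3 to 0.56 kg. Origin: centre of its foot; z along its axis to the stopper. To the touch: radius 31 mm at the foot, 33 to 75 mm up, 29 at 111 mm, then a straight cone to 15 at 194 mm. Centre of mass 78 mm up. Lies with the foot at the +y end wall, over the rail, axis 25 degrees above level, stopper to -y, 45 mm short of the -y wall.
- cap_top (a point): Centre of the top of the bottle's stopper, on its axis, 204 mm from the foot (bottle frame 0, 0, 204 mm). The part that can be touched ends at 197 mm.
- salt_jar: Bystander: small glass spice jar with a black lid, 40 mm across, 105 mm tall. Origin: centre of its foot.
- bitters: Bystander: small brown dropper bottle, 33 mm across, 102 mm tall. Origin: centre of its foot.
- tumbler: Bystander: small clear glass, 46 mm across, 59 mm tall. Origin: centre of its foot.
- lime_half: Bystander: half a lime, 46 mm across, 25 mm tall. Origin: centre of its underside.

How it is judged (in metres and radians):
At the end, for the whole second after the job is handed in: The bottle stands upright (within 0.06 rad), at rest (below 0.02 m/s), its foot flat on the crate's floor in the +y bay (foot centre 35 to 105 mm from the crate's centre along y, within 30 mm of its centre line) (angle between bottle's own z axis and vertical below 0.06 rad and height (world z) of cap_top above 0.19 m and y of bottle in the frame of crate between 0.035 and 0.105 m and z of bottle in the frame of crate below 0.016 m and x of bottle in the frame of crate between -0.03 and 0.03 m and linear speed of bottle below 0.02 m/s); the robot touches nothing.
It fails at once if the bottle is let fall: it turns faster than 2 rad/s while leaning less than 0.5 rad, or faster than 3 rad/s at all (angular speed of bottle above 3 rad/s or (angular speed of bottle above 2 rad/s and angle between bottle's own z axis and vertical below 0.5 rad)).
It fails at once if the bottle is lifted: the centre of its foot is more than 80 mm above the worktop (height (world z) of bottle above 0.08 m).
It fails at once if the fingers press or squeeze the bottle with more than 25 N (contact force between the fingers and bottle above 25 N).
It fails at once if a thing beside the crate is moved more than 20 mm (distance of any of salt_jar, bitters, tumbler, lime_half from where it was at the start of the episode above 0.02 m).
It also fails if it takes over 54 s, if anything falls off the work surface, if the arm or the gripper's body presses on something with over 40 N, if the wrist force passes 120 N, or if a joint passes its speed limit or range.

## Working session

There is one attempt and no reset: what is moved stays moved. The work goes in short steps, each a Python script; the robot and the scene stay as the last script left them, time stands still between calls to the robot, and variables do not carry over. Pictures are saved under pics/ and viewed, at most 10 in all, crops included, and the job is handed in when it is done.

```bash
mkdir -p pics; ls; python3 - <<'E'
from rig import *
import cv2
for n in ["top","scene"]:
    f=grab_frame(n); cv2.imwrite(f"pics/{n}0.png",f["pixels"])
    print(n,f["fx"],f["cx"],f["cy"],f["world_from_camera"].round(3).tolist())
    for q in ["crate","bottle","cap_top","salt_jar","bitters","tumbler","lime_half"]:
        print(q,[(d["p"],[round(v,3) for v in d["xyz"]]) for d in spotter.boxes_of(n,q)][:2])
print(current_clock())
E
```

```text
pics
rig.py
top 531.034021192183 269.8969120987199 208.22504082641825 [[-0.013, -0.995, 0.103, 0.305], [-1.0, 0.013, -0.002, 0.017], [0.0, -0.103, -0.995, 1.584], [0.0, 0.0, 0.0, 1.0]]
crate [(0.93, [0.462, -0.011, 0.049])]
bottle [(0.7, [0.44, 0.055, 0.097]), (0.23, [0.462, -0.012, 0.049])]
cap_top [(0.91, [0.436, 0.058, 0.098])]
salt_jar [(0.74, [0.467, 0.343, 0.105]), (0.62, [0.427, 0.447, 0.06])]
bitters [(0.71, [0.463, -0.011, 0.049])]
tumbler [(0.47, [0.435, -0.401, 0.032])]
lime_half [(0.73, [0.532, -0.426, 0.025])]
scene 544.5778344277802 283.0838895599749 203.46150525669717 [[-0.845, -0.28, 0.456, -0.246], [-0.535, 0.447, -0.717, 1.096], [-0.003, -0.849, -0.528, 0.909], [0.0, 0.0, 0.0, 1.0]]
crate [(0.97, [0.418, 0.072, 0.081])]
bottle [(0.73, [0.437, 0.034, 0.104])]
cap_top [(0.8, [0.438, 0.036, 0.105])]
salt_jar [(0.71, [0.461, 0.358, 0.064])]
bitters [(0.61, [0.422, 0.465, 0.049]), (0.52, [0.437, 0.04, 0.103])]
tumbler [(0.49, [0.429, -0.391, 0.04])]
lime_half []
0.8
```

View pics/top0.png

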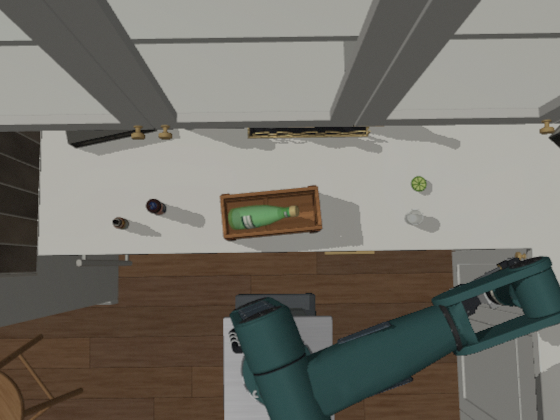

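View pics/scene0.png

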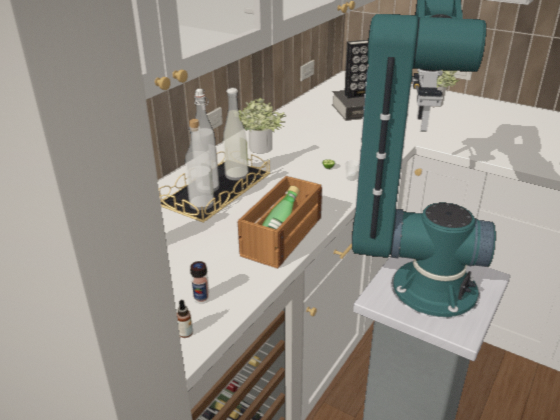

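```bash
cat > vis.py <<'E'
import numpy as np
from rig import grab_frame
def cloud(n):
    f=grab_frame(n); z=f["z_map"]; v,u=np.mgrid[:z.shape[0],:z.shape[1]]
    P=np.stack([(u-f["cx"])/f["fx"]*z,(v-f["cy"])/f["fy"]*z,z],-1)
    T=f["world_from_camera"]; return f,P@T[:3,:3].T+T[:3,3]
E
python3 - <<'E'
from vis import *
import cv2
for n in ["top","scene"]:
    f,P=cloud(n); px=f["pixels"].astype(int); ok=f["z_map"]>0
    reg=ok&(abs(P[...,0]-.45)<.2)&(abs(P[...,1])<.25)
    rim=P[reg&(abs(P[...,2]-.12)<.006)][:,:2].astype(np.float32)
    print(n,"rim",len(rim),cv2.minAreaRect(rim), cv2.boxPoints(cv2.minAreaRect(rim)).round(4).tolist())
    b,g,r=px[...,0],px[...,1],px[...,2]
    gm=reg&(g>r+8)&(g>=b)&(P[...,2]>.015); Q=P[gm]
    print("green",len(Q),Q.min(0),Q.max(0))
    for y in np.arange(-.2,.2,.02):
        s=Q[abs(Q[:,1]-y)<.01]
        if len(s)>5: print(round(y,2),len(s),s[:,0].min().round(4),s[:,0].max().round(4),np.median(s[:,0]).round(4),s[:,2].max().round(4))
E
```

```text
top rim 1143 ((0.4463057816028595, 0.014611467719078064), (0.12735585868358612, 0.27530547976493835), 4.977248191833496) [[0.3709000051021576, 0.1462000012397766], [0.39480000734329224, -0.12800000607967377], [0.5217000246047974, -0.11699999868869781], [0.49779999256134033, 0.15729999542236328]]
green 1006 [ 0.405654   -0.03750648  0.04853524] [0.47013412 0.13611646 0.13622311]
-0.04 21 0.434 0.4595 0.4443 0.1362
-0.02 80 0.427 0.4608 0.4453 0.1272
-0.0 106 0.4193 0.4648 0.4428 0.1255
0.02 132 0.4142 0.4685 0.4406 0.1214
0.04 145 0.41 0.4694 0.4386 0.119
0.06 140 0.4097 0.4701 0.4393 0.1106
0.08 85 0.408 0.4679 0.4492 0.1045
0.1 146 0.4057 0.4668 0.4343 0.0939
0.12 132 0.4065 0.4644 0.4341 0.085
0.14 19 0.4206 0.4589 0.4376 0.0726
scene rim 821 ((0.443261057138443, 0.01513071358203888), (0.12479501217603683, 0.2840120494365692), 4.7582879066467285) [[0.3693000078201294, 0.15150000154972076], [0.3928999900817871, -0.1316000074148178], [0.5171999931335449, -0.12120000272989273], [0.4936999976634979, 0.16179999709129333]]
green 512 [ 0.41169973 -0.04562326  0.04775675] [0.4961702  0.10280568 0.12881103]
-0.04 26 0.4316 0.4631 0.4395 0.1288
-0.02 54 0.4255 0.4557 0.4389 0.1257
-0.0 67 0.4202 0.4554 0.4347 0.1199
0.02 84 0.414 0.4962 0.4326 0.1172
0.04 102 0.4117 0.4923 0.4318 0.1144
0.06 105 0.4124 0.4662 0.4341 0.1088
0.08 55 0.4155 0.466 0.4452 0.1002
0.1 19 0.4254 0.4552 0.4403 0.0894
```

The crate (top view about px (271,214)) lies at about (0.446, 0.015), yawed 5°. The green bottle has its foot at the left end (world +y) and its stopper at px (293,211). The bystanders are well away from the crate. Next I'll fit the bottle pose and check reachability for a pinch on the neck, with the tool turning along with the bottle.

```bash
cat > plan.py <<'E'
import numpy as np
from rig import env
YAW=np.radians(4.9); C=np.array([0.4455,0.0146,0])
R0=np.array([[np.cos(YAW),-np.sin(YAW),0],[np.sin(YAW),np.cos(YAW),0],[0,0,1]])
def W(p): return C+R0@np.asarray(p,float)      # crate frame -> world
def tool(phi,flip):                            # phi deg: tool z = (0,sin,-cos) in crate frame
    a=np.radians(phi); z=np.array([0,np.sin(a),-np.cos(a)]); y=np.array([flip,0,0.]); x=np.cross(y,z)
    return R0@np.stack([x,y,z],1)
def foot(e,e0,gap=.006):                       # foot centre (y,z) for elevation e (deg)
    a=np.radians(e); g=gap*np.clip((e-e0)/15,0,1)
    return np.array([.1265-.031*np.sin(a)-g-.003*np.clip((e-e0)/60,0,1), .010+.031*np.cos(a)])
def grip(e,e0,s,x=0):
    a=np.radians(e); f=foot(e,e0)
    return W([x,f[0]-s*np.cos(a),f[1]+s*np.sin(a)])
E
python3 - <<'E'
from vis import *; from plan import *
from scipy.optimize import least_squares
prof=lambda s: np.interp(s,[0,.075,.111,.194],[.031,.033,.029,.015])
allQ=[]
for n in ["top","scene"]:
    f,P=cloud(n); px=f["pixels"].astype(int); b,g,r=px[...,0],px[...,1],px[...,2]
    L=(P-C)@R0
    m=(f["z_map"]>0)&(g>r+8)&(g>=b)&(abs(L[...,0])<.045)&(abs(L[...,1])<.12)&(L[...,2]>.03)
    allQ.append(L[m])
    if n=="top": print("cap px",L[209:214,290:296].reshape(-1,3).round(3)[::4].tolist())
def res(p,Q):
    e=p[3]; a=np.array([np.sin(p[4])*np.cos(e),-np.cos(p[4])*np.cos(e),np.sin(e)])
    d=Q-p[:3]; s=d@a
    return np.linalg.norm(d-np.outer(s,a),axis=1)-prof(s)
for Q in [allQ[0],allQ[1],np.vstack(allQ)]:
    o=least_squares(lambda p:np.r_[res(p,Q)],[0,.114,.038,.436,0],loss="soft_l1",f_scale=.002)
    p=o.x; print(len(Q),p[:3].round(4),np.degrees(p[3:]).round(1),np.median(abs(o.fun)).round(4))
for flip in (1,-1):
  for st in (30,20,10,0):
    out=[]
    for e in (25,45,65,90):
        q=env.solve_ik(grip(e,25,.155),tool(st-(e-25),flip)); out.append(None if q is None else np.round(q,0).tolist())
    print(flip,st,out)
E
```

```text
cap px [[0.002, -0.055, 0.131], [-0.0, -0.065, 0.144], [-0.001, -0.06, 0.131], [-0.004, -0.055, 0.131], [-0.005, -0.066, 0.13], [-0.008, -0.059, 0.139], [-0.009, -0.054, 0.133], [-0.011, -0.065, 0.136]]
1001 [-0.0018  0.115   0.0377] [23.4 -0.3] 0.0016
511 [-0.0048  0.1152  0.0377] [22.7  1. ] 0.0016
1512 [-0.0023  0.114   0.0383] [22.9 -0. ] 0.0017
1 30 [[-28.0, 3.0, 99.0, 25.0, 94.0, -35.0], [-14.0, -5.0, 99.0, 9.0, 90.0, -19.0], [5.0, -7.0, 98.0, -10.0, 89.0, 0.0], [28.0, 3.0, 94.0, -32.0, 97.0, 23.0]]
1 20 [[-22.0, -0.0, 101.0, 18.0, 89.0, -29.0], [-7.0, -7.0, 99.0, -0.0, 87.0, -12.0], [12.0, -5.0, 98.0, -20.0, 90.0, 8.0], [33.0, 8.0, 93.0, -40.0, 100.0, 28.0]]
1 10 [[-16.0, -3.0, 101.0, 9.0, 85.0, -22.0], [0.0, -6.0, 100.0, -10.0, 86.0, -4.0], [19.0, -2.0, 98.0, -29.0, 92.0, 15.0], [36.0, 13.0, 93.0, -46.0, 104.0, 32.0]]
1 0 [[-9.0, -5.0, 102.0, -0.0, 83.0, -14.0], [8.0, -5.0, 100.0, -20.0, 86.0, 4.0], [24.0, 2.0, 98.0, -38.0, 95.0, 21.0], [38.0, 18.0, 93.0, -53.0, 108.0, 35.0]]
-1 30 [[-28.0, 3.0, 99.0, 25.0, 94.0, 145.0], None, None, None]
-1 20 [None, None, None, None]
-1 10 [None, None, None, None]
-1 0 [None, None, None, [38.0, 18.0, 93.0, -53.0, 108.0, -145.0]]
```

```bash
python3 - <<'E'
from plan import *; from rig import *
import cv2
e0,s,x=24,.155,-.002
R=tool(30,1); g=grip(e0,e0,s,x)
command_gripper(.064,4)
env.move_to(g-R[:,2]*.11,R)
print(current_clock(),current_ft_force())
env.move_linear(g-R[:,2]*.03,.1)
print(current_ft_force())
env.move_linear(g,.05)
print(current_clock(),current_ft_force())
for n in ("scene","wrist"): cv2.imwrite(f"pics/{n}1.png",grab_frame(n)["pixels"])
command_gripper(.03,4); print(current_gripper_width(),current_gripper_force(),current_ft_force())
command_gripper(.03,9); print(current_gripper_width(),current_gripper_force(),current_ft_force(),current_clock())
E
```

```text
3.375 [-0.00510547  0.31227678 -0.75604118]
[-0.34757553 -1.18888111  0.13252534]
5.075 [ 1.03559943  0.54843806 -0.01445052]
0.04485898346200673 3.899594100366812 [ 0.57703025 -0.85094309  0.31313003]
0.04484003714370145 8.78513219897286 [1.05447688 0.10930219 0.5635272 ] 5.8333
```

View pics/wrist1.png

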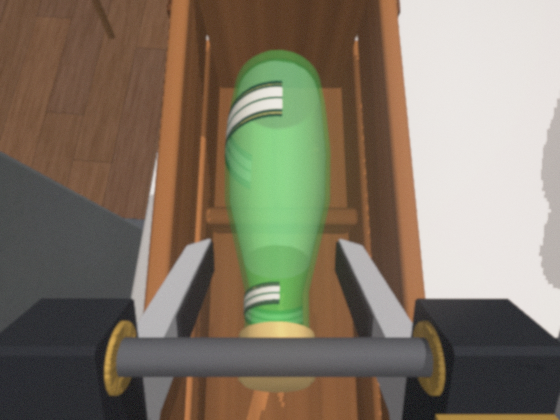

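The wrist picture shows the neck centred between the pads (px about 275,290), with the fingers clear of both walls. Now I'll tip it in steps with a force guard.

```bash
cat > tip.py <<'E'
from plan import *; from rig import *
import sys, cv2
e0,s,x=24,.155,-.002
a,b,st=map(float,sys.argv[1:4])
for e in np.arange(a,b+1e-6,st):
    env.move_linear(grip(e,e0,s,x),.035,tool(30-(e-e0),1))
    F=current_ft_force(); print(e,current_clock(),np.round(F@R0,1),round(current_gripper_width(),4),round(current_gripper_force(),1))
    if np.linalg.norm(F)>14: print("STOP"); break
cv2.imwrite(f"pics/w{int(e)}.png",grab_frame("wrist")["pixels"]); cv2.imwrite(f"pics/s{int(e)}.png",grab_frame("scene")["pixels"])
E
python3 tip.py 28 60 4
```

```text
28.0 6.2333 [-0.8 -0.9 -2. ] 0.0445 8.9
32.0 6.625 [ 0.1 -0.7 -2.3] 0.0442 8.9
36.0 7.0083 [-1.1 -1.1 -2.5] 0.0443 8.8
40.0 7.3917 [ 0.1  0.8 -1.7] 0.0448 8.8
44.0 7.7833 [-1.3  0.8 -3.1] 0.0445 8.7
48.0 8.175 [ 0.7  1.  -3.4] 0.0443 8.7
52.0 8.5667 [-0.2 -0.2 -4.4] 0.0442 8.7
56.0 8.9667 [ 0.1  0.8 -3.8] 0.0448 8.6
60.0 9.3667 [ 0.2 -0.2 -4.1] 0.0442 8.6
```

```bash
python3 tip.py 63 87 3; python3 - <<'E'
import cv2,numpy as np
s=cv2.imread('pics/s87.png')[120:300,180:380]; w=cv2.imread('pics/w87.png')
cv2.imwrite('pics/c87.png',np.hstack([cv2.resize(s,(400,360),interpolation=2),cv2.resize(w,(400,360))]))
E
```

```text
63.0 9.8083 [-0.1  0.5 -4.3] 0.0447 8.6
66.0 10.15 [ 0.5 -0.7 -2.9] 0.0442 8.5
69.0 10.5 [ 0.5  0.1 -3.4] 0.0441 8.4
72.0 10.85 [-0.6  0.2 -5.3] 0.0439 8.2
75.0 11.2083 [-0.4  0.2 -4.8] 0.0433 8.2
78.0 11.5667 [ 0.2  0.5 -6.1] 0.0433 8.2
81.0 11.9333 [-0.1  0.7 -4.7] 0.0437 8.3
84.0 12.3 [ 0.3 -0.3 -3.4] 0.0431 8.3
87.0 12.6833 [-0.2 -1.4  2.9] 0.0428 8.9
```

View pics/c87.png

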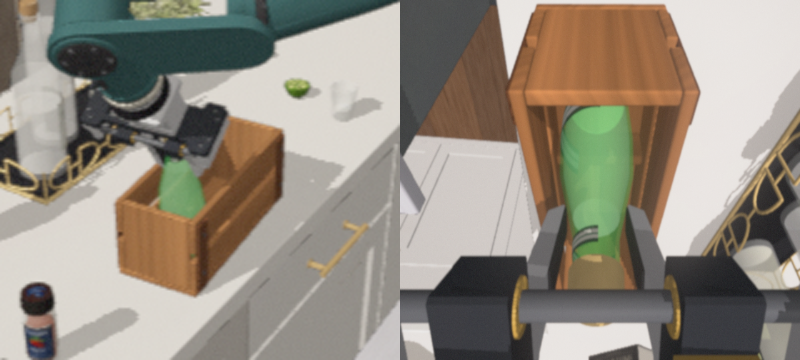

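The bottle stands nearly upright in the +y bay, still held at the neck, with the foot just pressing the floor (scene crop px about 180,185). I'll measure the remaining lean.

```bash
cat > fit.py <<'E'
from vis import *; from plan import *
from scipy.optimize import least_squares
prof=lambda s: np.interp(s,[0,.075,.111,.194],[.031,.033,.029,.015])
def fit():
    for n in ["wrist","scene","top"]:
        f,P=cloud(n); px=f["pixels"].astype(int); b,g,r=px[...,0],px[...,1],px[...,2]
        L=(P-C)@R0
        m=(f["z_map"]>0)&(g>r+8)&(g>=b)&(abs(L[...,0])<.045)&(L[...,1]>.02)&(L[...,1]<.124)&(L[...,2]>.03)
        Q=L[m]
        if len(Q)<80: print(n,len(Q)); continue
        def res(p):   # foot x,y ; axis tilt x,y ; foot z held at floor
            a=np.array([p[2],p[3],1]); a/=np.linalg.norm(a); d=Q-[p[0],p[1],.010]; s=d@a
            return np.linalg.norm(d-np.outer(s,a),axis=1)-prof(s)
        o=least_squares(res,[0,.09,0,0],loss="soft_l1",f_scale=.002); p=o.x
        print(n,len(Q),"foot",p[:2].round(4),"tilt deg",np.degrees(p[2:]).round(1),"res",np.median(abs(o.fun)).round(4),"z",Q[:,2].min().round(3),Q[:,2].max().round(3))
if __name__=="__main__": fit()
E
python3 fit.py
```

```text
wrist 14680 foot [-0.0001  0.0627] tilt deg [-0.4  5.7] res 0.0007 z 0.057 0.194
scene 519 foot [-0.0032  0.0651] tilt deg [0.1 4.2] res 0.0015 z 0.087 0.183
top 318 foot [-0.0158 -0.0227] tilt deg [ 2.4 26.6] res 0.0062 z 0.033 0.186
```

Both fits agree: the bottle pivoted a little in the pads, with the foot at y about 0.063 and a lean of about 5° past vertical towards +y. I'll rotate it back about its +y foot edge.

```bash
cat > back.py <<'E'
from plan import *; from rig import *
import sys
deg=float(sys.argv[1]); piv=np.array([float(sys.argv[2]),.010])
p=R0.T@(current_ee_pos()-C); Rt=R0.T@current_eef_rot()
phi=np.degrees(np.arctan2(Rt[1,2],-Rt[2,2])); r=p[1:]-piv
n=int(np.ceil(abs(deg)/1.3))
for k in range(1,n+1):
    d=np.radians(deg*k/n); c,s_=np.cos(d),np.sin(d)
    y,z=piv+np.array([c*r[0]-s_*r[1],s_*r[0]+c*r[1]])
    env.move_linear(W([p[0],y,z]),.012,tool(phi+deg*k/n,1))
    print(k,current_clock(),np.round(current_ft_force()@R0,1),round(current_gripper_width(),4),round(current_gripper_force(),1))
E
python3 back.py 5 .094; python3 fit.py
```

```text
1 13.4167 [ 0.  -1.5  3.2] 0.0433 9.0
2 13.8583 [-1.1 -1.   5.7] 0.0434 9.2
3 14.3 [ 0.8 -1.4  5.8] 0.0434 9.2
4 14.7417 [ 0.5 -1.2  7.6] 0.0435 9.2
wrist 15858 foot [0.0061 0.1367] tilt deg [ -2.2 -12.5] res 0.0048 z 0.03 0.195
scene 597 foot [-0.0031  0.0629] tilt deg [0.4 0.1] res 0.0017 z 0.085 0.191
top 231 foot [-0.0042  0.0545] tilt deg [1.2 6. ] res 0.0009 z 0.036 0.214
```

```bash
sed -i 's/L\[...,2\]>.03)/L[...,2]>.06)\&(L[...,2]<.19)\&(L[...,1]<.105)/; s/\[0,.09,0,0\]/[0,.063,0,0]/; s/f_scale=.002/f_scale=.001/' fit.py
python3 - <<'E'
from rig import *
from plan import *
import cv2
cv2.imwrite("pics/wrist2.png",grab_frame("wrist")["pixels"])
for k in range(4):
    F=np.mean([(env.wait(.02),current_ft_force())[1] for _ in range(8)],0)@R0; print(F.round(1),current_clock())
    if F[2]<1.5: break
    env.move_linear(current_ee_pos()+[0,0,.0005],.01)
E
python3 fit.py
```

```text
[ 0.6 -0.5  6.9] 15.075
[ 0.6 -0.3  2.2] 15.5083
[ 0.9 -0.5  0.6] 15.8917
wrist 14759 foot [-0.0006  0.0626] tilt deg [-0.   0.7] res 0.0007 z 0.06 0.19
scene 593 foot [-0.0042  0.0623] tilt deg [0.6 0.6] res 0.0015 z 0.086 0.189
top 213 foot [-0.0048  0.0542] tilt deg [1.4 6.3] res 0.0011 z 0.061 0.186
```

View pics/wrist2.png

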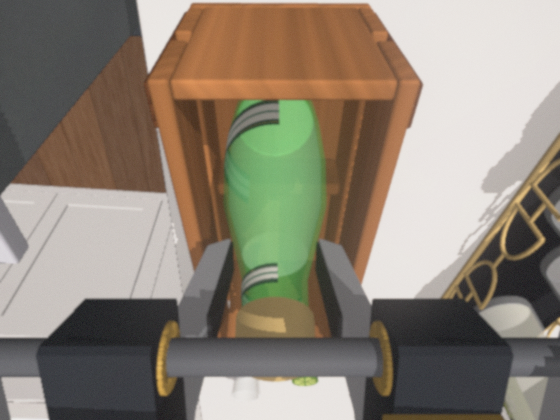

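The bottle stands with about 0.7° of lean (wrist picture, px about 278,180) and almost no load on the wrist. I'll release it gently and retreat along the tool axis.

```bash
python3 - <<'E'
from rig import *
from plan import *
import cv2
w=current_gripper_width()
command_gripper(.03,5); command_gripper(.03,3); env.wait(.3)
for d in (.001,.002,.004,.008,.016): command_gripper(current_gripper_width()+.001 if d<.004 else w+d,3); env.wait(.15)
print(current_gripper_width(),current_gripper_force(),current_ft_force(),current_clock())
cv2.imwrite("pics/wrist3.png",grab_frame("wrist")["pixels"])
E
python3 fit.py
```

```text
0.05883758531353746 0.0 [-0.29519724 -0.65405344  0.29248318] 18.8833
wrist 15182 foot [-0.0007  0.0623] tilt deg [ 0.1 -5.3] res 0.0007 z 0.06 0.19
scene 586 foot [-0.0039  0.0624] tilt deg [ 0.7 -5.9] res 0.0016 z 0.082 0.179
top 238 foot [-0.011   0.0608] tilt deg [ 4.7 -3.6] res 0.0011 z 0.082 0.177
```

View pics/wrist3.png

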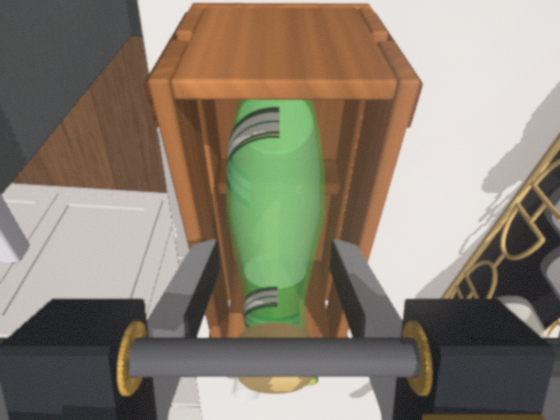

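```bash
python3 -c "
from rig import *
env.wait(1); print(current_ft_force(),current_clock())"; python3 fit.py
```

```text
[ 0.39642965 -0.4578232  -0.40293599] 20.0833
wrist 15187 foot [-0.0006  0.0623] tilt deg [ 0.1 -5.2] res 0.0007 z 0.06 0.19
scene 587 foot [-0.0033  0.0618] tilt deg [ 0.3 -5.4] res 0.0017 z 0.079 0.189
top 237 foot [-0.01    0.0598] tilt deg [ 4.2 -3.2] res 0.001 z 0.078 0.178
```

```bash
python3 - <<'E'
from vis import *; from plan import *; from rig import *
from scipy.optimize import least_squares
import cv2
prof=lambda s: np.interp(s,[0,.075,.111,.194],[.031,.033,.029,.015])
f,P=cloud("wrist"); px=f["pixels"].astype(int); b,g,r=px[...,0],px[...,1],px[...,2]; L=(P-C)@R0
m=(f["z_map"]>0)&(g>r+8)&(g>=b)&(abs(L[...,0])<.045)&(L[...,1]>.02)&(L[...,1]<.105)&(L[...,2]>.05)&(L[...,2]<.19); Q=L[m]
def res(p):
    a=np.array([p[2],p[3],1]); a/=np.linalg.norm(a); d=Q-[p[0],p[1],p[4]]; s=d@a
    return np.linalg.norm(d-np.outer(s,a),axis=1)-prof(s)
p=least_squares(res,[0,.063,0,0,.01],loss="soft_l1",f_scale=.001).x; print("free z",p[:2].round(4),p[4].round(4),np.degrees(p[2:4]).round(1))
print("TCP",(R0.T@(current_ee_pos()-C)).round(4), "z",(R0.T@current_eef_rot())[:,2].round(3))
brown=(f["z_map"]>0)&~(g>r+8)
k=brown&(abs(L[...,0])>.034)&(abs(L[...,0])<.046)&(abs(L[...,2]-.048)<.004)&(L[...,1]>-.02)&(L[...,1]<.05)
print("rail y",np.percentile(L[k][:,1],[2,10,50,90,98]).round(4),k.sum())
k=brown&(abs(L[...,0])<.04)&(abs(L[...,2]-.12)<.004)&(L[...,1]>.1); print("end rim y",np.percentile(L[k][:,1],[2,50,98]).round(4),k.sum())
for y0 in (.115,-.06): 
  k=brown&(abs(L[...,0]-.0)<.1)&(L[...,2]>.115)&(L[...,2]<.125)&(abs(L[...,1]-.08)<.03); print("side rims x",np.percentile(L[k][:,0],[2,25,75,98]).round(3))
  break
# cap top / column around bottle axis plane, from wrist
for rr in (330,345,360,375,385,395): print(rr,px[rr,275],L[rr,275].round(3))
E
```

```text
free z [-0.0005  0.0618] 0.0124 [ 0.  -5.3]
TCP [-0.0009  0.0645  0.167 ] z [-0.    -0.47  -0.883]
rail y [0.0076 0.0091 0.0145 0.0176 0.0184] 174
end rim y [0.1287 0.1342 0.1381] 4175
side rims x [-0.056 -0.05   0.057  0.062]
330 [ 80 118 138] [-0.     0.067  0.199]
345 [83 83 83] [-0.001  0.132  0.236]
360 [116 115 116] [-0.001  0.132  0.239]
375 [113 118 121] [-0.001  0.207  0.272]
385 [133 190 219] [-0.     0.048  0.213]
395 [219 225 229] [ 0.001 -0.579  0.001]
```

```bash
python3 - <<'E'
from rig import *
from plan import *
import cv2
s=grab_frame("scene"); t=grab_frame("top")
a=cv2.resize(s["pixels"][130:280,220:345],(500,600),interpolation=cv2.INTER_CUBIC)
b=cv2.resize(t["pixels"][180:250,210:330],(300,175),interpolation=cv2.INTER_CUBIC)
o=np.zeros((600,800,3),np.uint8); o[:,:500]=a; o[:175,500:]=b; cv2.imwrite("pics/lean.png",o)
F=np.mean([(env.wait(.02),current_ft_force())[1] for _ in range(20)],0); print((R0.T@F).round(2),np.round(current_joint_pos(),1), current_gripper_width())
f=grab_frame("wrist"); print((R0.T@(f["world_from_camera"][:3,3]-C)).round(3))
E
```

```text
[-0.13 -0.07  0.14] [ 22.1  -0.9  95.7 -26.7  93.7  17.4] 0.05913782971667603
[-0.001  0.207  0.272]
```

View pics/lean.png

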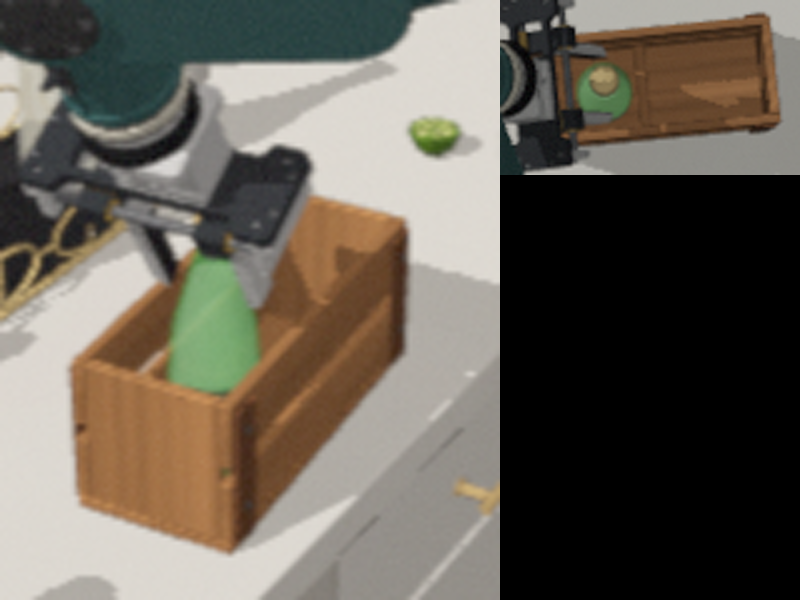

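All three fits put the lean away from the viewing camera (the top view even shows +4° in x), while the wrist force is about zero. So the visible neck is probably slimmer than the "touch" profile, and that biases the fit. I'll check this without the profile, using the cap-top centroid against the body centre.

```bash
python3 - <<'E'
from vis import *; from plan import *
from scipy.optimize import least_squares
for n in ("wrist","top","scene"):
    f,P=cloud(n); px=f["pixels"].astype(int); b,g,r=px[...,0],px[...,1],px[...,2]; L=(P-C)@R0
    near=(f["z_map"]>0)&(abs(L[...,0])<.03)&(abs(L[...,1]-.06)<.04)
    Q=L[near&(L[...,2]>.2085)&(L[...,2]<.219)&(r>b+15)]
    if len(Q): print(n,"cap",len(Q),Q.mean(0).round(4),"extent",Q.min(0).round(3),Q.max(0).round(3))
    gm=near&(g>r+8)&(g>=b)
    for z in (.07,.09,.11,.13,.15,.17):
        S=L[gm&(abs(L[...,2]-z)<.004)]
        if len(S)<30: continue
        o=least_squares(lambda p:np.hypot(S[:,0]-p[0],S[:,1]-p[1])-p[2],[0,.062,.03],loss="soft_l1",f_scale=.001)
        print(n,z,len(S),o.x.round(4))
E
```

```text
wrist cap 966 [-0.0005  0.0497  0.2134] extent [-0.015  0.036  0.211] [0.015 0.059 0.215]
wrist 0.07 292 [-0.0007  0.055   0.0335]
wrist 0.09 888 [-0.0003  0.0551  0.0319]
wrist 0.11 956 [-0.0002  0.0544  0.0299]
wrist 0.13 1344 [-0.0003  0.0539  0.0264]
wrist 0.15 1262 [-0.0003  0.0533  0.021 ]
wrist 0.17 1148 [-0.0004  0.0526  0.0156]
top cap 96 [-0.0026  0.051   0.214 ] extent [-0.017  0.036  0.209] [0.026 0.094 0.219]
top 0.13 43 [-0.0027  0.0535  0.0266]
top 0.15 38 [-0.0031  0.0528  0.0216]
scene 0.09 42 [-0.002   0.0552  0.0306]
scene 0.11 49 [-0.0041  0.0572  0.0271]
scene 0.13 63 [-0.0032  0.054   0.0257]
scene 0.15 50 [-0.0042  0.0531  0.0205]
```

The visible neck is indeed slimmer. With free-radius slices the axis is vertical to within about 1°, with the foot near y = 0.056, so the bottle stands freely. I'll retreat and verify.

```bash
python3 - <<'E'
from rig import *; from plan import *
R=current_eef_rot(); p=current_ee_pos()
env.move_linear(p-R[:,2]*.04,.04); print(current_ft_force())
env.move_linear(p-R[:,2]*.13,.1); env.wait(.5); print(current_ft_force(),current_clock())
E
python3 - <<'E'
from vis import *; from plan import *
from scipy.optimize import least_squares
from rig import *
import cv2
for n in ("wrist","top","scene"):
    f,P=cloud(n); px=f["pixels"].astype(int); b,g,r=px[...,0],px[...,1],px[...,2]; L=(P-C)@R0
    near=(f["z_map"]>0)&(abs(L[...,0])<.045)&(abs(L[...,1]-.06)<.045)
    Q=L[near&(L[...,2]>.2085)&(L[...,2]<.219)]
    if len(Q): print(n,"cap",len(Q),Q.mean(0).round(4))
    for z in (.05,.07,.09,.11,.13,.15,.17):
        S=L[near&(g>r+8)&(g>=b)&(abs(L[...,2]-z)<.004)]
        if len(S)<30: continue
        o=least_squares(lambda p:np.hypot(S[:,0]-p[0],S[:,1]-p[1])-p[2],[0,.06,.03],loss="soft_l1",f_scale=.001)
        print(n,z,len(S),o.x.round(4))
    if n!="scene": cv2.imwrite(f"pics/{n}4.png",f["pixels"])
for q in ("salt_jar","bitters","tumbler","lime_half"): print(q,[[round(v,3) for v in d["xyz"]] for d in spotter.boxes_of("top",q)][:2])
E
```

```text
[ 1.17979408 -0.60885478  0.17783415]
[0.41906536 0.08892382 0.32056051] 23.6167
wrist cap 917 [-0.0005  0.0551  0.2128]
wrist 0.05 216 [-0.0001  0.0564  0.0329]
wrist 0.07 130 [-0.0007  0.0551  0.0335]
wrist 0.09 379 [-0.0002  0.0552  0.0319]
wrist 0.11 368 [-0.0001  0.0545  0.0299]
wrist 0.13 484 [-0.0002  0.0541  0.0263]
wrist 0.15 438 [-0.0003  0.0533  0.021 ]
wrist 0.17 347 [-0.0003  0.0526  0.0156]
top cap 102 [-0.0038  0.0505  0.2137]
top 0.13 42 [-0.0029  0.0537  0.0267]
top 0.15 36 [-0.003   0.0529  0.0216]
scene cap 57 [-0.0056  0.0544  0.2124]
scene 0.09 46 [-0.0038  0.0545  0.0319]
scene 0.11 66 [-0.0028  0.0531  0.0299]
scene 0.13 61 [-0.0034  0.0531  0.0262]
scene 0.15 51 [-0.0029  0.0539  0.0195]
scene 0.17 39 [-0.0031  0.0526  0.0148]
salt_jar [[0.535, -0.421, 0.026]]
bitters []
tumbler [[0.436, -0.403, 0.03]]
lime_half []
```

View pics/wrist4.png

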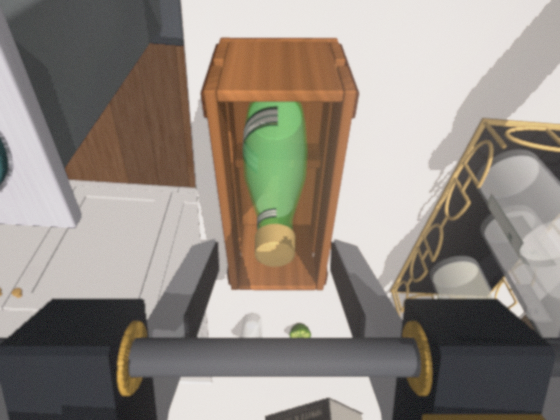

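The bottle stands free (wrist picture: stopper at px (275,245), body at px (275,150)). It hasn't moved since the retreat, the stopper top is at about 0.213 m, and the fingers are clear. Handing in.

```bash
python3 -c "
from rig import *
print(env.close_job(),current_clock())"
```

```text
the job is handed in; nothing more can be done
the job is handed in; nothing more can be done
```

I handed the job in at about 24 s with the bottle standing free and upright (within about 1–2° by camera) in the +y bay, foot about 56 mm from the crate's centre and peak pad force about 9 N; it seems to have swung about 6° upright as the fingers opened, at a speed I did not measure, and no verdict was shown.

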